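Level the drying tray, load the varnished pieces and close its hood

TASK

The freshly varnished plaster pieces lying on the table (painted tiles and perhaps a plain relief) have to dry flat and free of dust. Swing the hood of the levelling stand, which is half open, fully back; then turn the stand's two wing knobs until its tray sits level, with the red ball inside the ring of its round level; only then lay every piece that is there flat on the tray floor, face up and side by side, and finally lower the hood until it is fully closed, without slamming it. Leave the varnish jar, the plain house and the spray bottle where they stand.

Things in the scene. Friction and masses are not known exactly. Their poses are not given: they have to be found in the camera images.
- tray_floor (a point): middle of the aluminium tray's floor; z is the tray's normal, x points away from the robot, y left. Clear floor 106 (x) by 280 mm (y), lip 4 mm high, 56 mm above the table when level. It rests on a ball pivot 41 mm behind this point (+x, y 0) and two screws 94 mm in front and 135 mm to each side. Level means within 0.015 rad; it starts 0.026 to 0.08 off. Load does not tilt it
- level_dial (a point): middle of the round ball level (50 mm across, white dish with a black ring) on the tray's front bar, 90 mm in front of the middle of the tray, 64 mm above the table. A red ball 11 mm wide in the dish rolls to the lower side, 2 mm per 0.01 rad; it is wholly inside the ring (17 mm inner width) when the tray is level within 0.015 rad
- knob_left_grip (a point): black wing knob at the left front corner of the stand: upright wing 48 mm long (x axis), 14 mm thick (y axis), 23 mm high. This point is on its vertical axis (within 0.06 rad), 93 mm above the table; the wing spans 79 to 102 mm, open below. Clockwise from above raises the tray's left front corner 3.2 mm per rad, tilting the tray 0.0167 rad per rad about the line from rear pivot to right screw. Stiff (0.15 Nm), stays put
- knob_right_grip (a point): black wing knob at the right front corner of the stand: upright wing 48 mm long (x axis), 14 mm thick (y axis), 23 mm high. This point is on its vertical axis (within 0.06 rad), 93 mm above the table; the wing spans 79 to 102 mm, open below. Clockwise from above raises the tray's right front corner 3.2 mm per rad, tilting the tray 0.0167 rad per rad about the line from rear pivot to left screw. Stiff (0.15 Nm), stays put
- tray_pivot (a point): the ball pivot on which the rear of the tray rests, fixed to the stand, 44 mm above the table. The knobs' height never changes; each has about 4 rad of travel to either side of level and starts at most 3.2 rad from it. The tray's front bar under a knob has its top 55 mm above the table when level, 12 mm more or less at the start
- hood (a joint): clear plastic dust hood, 133 x 312 mm, 51 mm deep, hinged along its rear edge; 0 = closed, grows as it opens; starts half open at 0.7 to 1.1 rad, over the knobs; stops at 2.05. Fully back means over 1.6. The hinge is stiff: it stays at any angle and takes 3 to 7 N at the handle. Closed means below 0.05 rad. Its closed top is 112 mm above the table
- hood_handle (a point): middle of the hood's steel handle: round bar 12 mm thick, 90 mm long, parallel to the hinge (y axis), its middle line 34 mm clear of the hood's front wall (28 mm for a finger). Swung back, it stands on top of the upright hood, 0.21 m up; closed, it is in front, 100 mm above the table: 167 mm in front of the hinge line and 37 mm above it
- hood_hinge (a point): middle of the hood's hinge line, 63 mm above the table; y axis along the hinge (to the left), x away from the robot. A fixed part of the stand
- stand: grey levelling stand, 190 x 330 mm, heavy, does not move; walls 61 mm high left, right and behind the tray (inner faces 147 mm left and right of the middle line), open in front. Origin on the table under the middle of the tray; x away from the robot, y left
- tile_red: red painted house-front tile, 29 mm wide (its x) and 60 mm long (its y), 12 mm high at its ends. Plaster, 0.035 kg. Origin at the centre of the underside, z up through the painted face. Grip it across its 29 mm width (body 7 mm thick).
- tile_yellow: yellow and red painted house-front tile, 29 mm wide (its x) and 66 mm long (its y), 14 mm high at its ends. Plaster, 0.035 kg. Origin at the centre of the underside, z up through the painted face. Grip it across its 29 mm width (body 7 mm thick).
- tile_green: green painted house-front tile, 29 mm wide (its x) and 62 mm long (its y), 12 mm high at its ends. Plaster, 0.035 kg. Origin at the centre of the underside, z up through the painted face. Grip it across its 29 mm width (body 7 mm thick).
- tile_green_2: second, identical green painted house-front tile, 29 mm wide (its x) and 62 mm long (its y), 12 mm high at its ends. Plaster, 0.035 kg. Origin at the centre of the underside, z up through the painted face. Grip it across its 29 mm width (body 7 mm thick).
- relief: off-white plaster relief, 52 mm wide (its x), 78 mm long (its y), 13 mm high, 0.09 kg. Origin at the centre of the underside, z up through the carved face. Grip it across its 52 mm width. Three or four of the five pieces are there at a time.
- amber_jar: small jar of amber varnish with a lid, 57 mm across, 65 mm high; origin under its middle. To be left alone.
- house_plain: unpainted plaster model house, 53 x 61 x 72 mm; origin under its middle. To be left alone.
- spray_bottle: white spray bottle with a blue trigger, 75 x 111 x 214 mm; origin under its middle. To be left alone.

How it is judged:
By the outcome, as a careful person would: the job done as asked, in the order asked, and still so for the second after the job is handed in, with the robot touching nothing.
Of tile_red, tile_yellow, tile_green, tile_green_2, relief only 3 to 4 are there at a start; the rules pass over those that are not, and their reading is None.
At some moment in a run one of tile_red, tile_yellow, tile_green, tile_green_2, relief may be knocked a few centimetres aside while the robot is not near it.
Once in a run the grip may slacken for a moment while it holds something.
It also fails if it takes over 210 s, if anything falls off the work surface, if the arm or the gripper's body presses on something with over 40 N, if the wrist force passes 120 N, or if a joint passes its speed limit or range.

ROBOT

A 6-joint arm with a two-finger parallel gripper is mounted at the origin on a cart in front of the work surface, level with it; the furniture and walls round the work are solid. World frame = base frame: x ahead of the robot, y to its left, z up, the work surface at z = 0. Lengths are in m, angles in degrees, forces in N, time in s.
With the tool pointing down it reaches from about 0.3 to 0.775 m from the base axis. Payload 14.6 kg.
Tool frame: the origin (TCP) lies midway between the tips of the shut fingers; the grasp point (between the pads) lies 19 mm behind it (ctrl.pinch_z is the distance from the TCP to the grasp point, in m); z points along the fingers, y is the direction in which the jaws open and shut (so a half turn about z gives the same grasp; the last joint's range is limited). The gripper opens to 94 mm and grips with 3 to 60 N. Pads are 16 mm wide; open, the fingers measure 119 mm over their backs; the gripper's body (75 mm by 177 mm) begins 78 mm behind the grasp point.
Start: joints at [70.21, 17.183, 87.147, -0, 75.671, -3.816], TCP at [0.151, 0.529, 0.205] pointing down, gripper open.
Joint ranges: [-173.82, 173.82], [-45.26, 126.66], [13.44, 144.39], [-59.66, 239.66], [0, 175.72], [-146.38, 146.38]. Speed limits (degrees/s): [127.2, 127.2, 147.25, 180, 180, 180].

INTERFACE

Orientations are given as [roll, pitch, yaw] about the fixed x, y, z axes, in that order (R = Rz(yaw) Ry(pitch) Rx(roll)).
In Python, from bench import ctrl, fingers, observe, grab_frame, camera_model gives the robot as it stands. Calls block until the motion is done:
- ctrl.move_ptp(position, orientation): joint-space move of the TCP to a pose.
- ctrl.servo_line(position, orientation=None, rate=0.15): straight line of the TCP; orientation=None keeps the orientation; rate is the mean speed in m/s.
- ctrl.movej(angles): joint-space move.
- fingers.release() and fingers.grasp(force=None): open the fingers fully, or close them until they stop; force is the grip in N (None keeps the last).
- ctrl.wait(seconds).
- ctrl.ik(position, orientation): joint angles nearest the present ones, or None.
- observe(): the state.
- grab_frame(name): name is "scene" or "top"; returns (picture, depth): 384x512x3 uint8, red, green, blue; 384x512 float32, m along the optical axis (not along the pixel's ray), 0 where there is no reading.
- camera_model(name): a dict with "vfov" (degrees; the focal length in pixels is half the picture's height over the tangent of half this angle, whatever the lens; pixels are square), "cx", "cy" (the principal point, pixels), "k1" (the pictures are not rectified: a ray, as slopes to the right and down, at radius r is drawn at 1 + k1 r^2 times it, then the intrinsics apply), "rvec" (rotation vector, rad) and "tvec" (3), from world to camera coordinates, as OpenCV has them. Camera axes: x right, y down, z forward; pixel columns grow to the right and rows downward; lengths in m; the calibration is good to about 2 mm. A picture is of the moment at which its call begins. camera_model takes no time and is no camera call.
A pose or a line that the arm cannot do raises ctrl.Unreachable and nothing moves.
- ctrl.finish_job(): hands the job in, once; it reports no verdict.
The state is a dict: "time": time; "joint_pos": joint angles; "qvel": joint speeds; "joint_efforts": joint torques, N m; "position": TCP position; "eef_rot": TCP orientation; "ft_force": force on the tool from outside, world axes, zero at the start; "ft_torque": the same for the moment, N m; "finger_gap": opening from 0.0 (shut) to 1.0 (fully open).
Only numpy, scipy, OpenCV 4.12 (cv2) and the standard library are available. Lean on these libraries where they do the work, as an engineer would, in place of code of your own. Each camera call takes 0.05 s, during which the arm holds its last target. There are 200 camera calls.

## Working session

There is one attempt and no reset: what is moved stays moved. The work goes in short steps, each a Python script; the robot and the scene stay as the last script left them, time stands still between calls to the robot, and variables do not carry over. Pictures are saved under pics/ and viewed, about 12 in all and at most 16, crops included, and the job is handed in when it is done.

```bash
mkdir -p pics; ls; cat > h.py <<'E'
import numpy as np, cv2
from bench import ctrl, fingers, observe, grab_frame, camera_model
def cloud(name):
    """picture, world xyz per pixel, valid mask"""
    im,d=grab_frame(name); m=camera_model(name)
    h,w=d.shape; f=h/2/np.tan(np.radians(m["vfov"])/2)
    u,v=np.meshgrid(np.arange(w),np.arange(h))
    K=np.array([[f,0,m["cx"]],[0,f,m["cy"]],[0,0,1.]])
    p=cv2.undistortPoints(np.stack([u,v],-1).reshape(-1,1,2).astype(float),K,np.array([m["k1"],0,0,0.])).reshape(h,w,2)
    c=np.dstack([p*d[...,None],d])
    R=cv2.Rodrigues(np.array(m["rvec"],float))[0]
    return im,(c-np.array(m["tvec"]).ravel())@R,d>0
def save(im,n): cv2.imwrite(f"pics/{n}.png",cv2.cvtColor(im,cv2.COLOR_RGB2BGR))
E
python3 - <<'E'
from h import *
for n in("scene","top"):
    im,P,ok=cloud(n); save(im,n+"0"); np.savez(n+"0",im=im,P=P,ok=ok)
    m=camera_model(n); R=cv2.Rodrigues(np.array(m["rvec"],float))[0]; print(n,m,-R.T@np.array(m["tvec"]).ravel())
print(observe(),ctrl.pinch_z)
E
```

```text
pics
scene {'vfov': 47.20716496693329, 'cx': 259.8285624743096, 'cy': 199.32633708632875, 'k1': -0.1635244843393019, 'rvec': array([ 2.36346788, -0.6259374 ,  0.24066077]), 'tvec': array([-0.34621868,  0.37345908,  0.91432964])} [ 0.13948185 -0.44169557  0.93850285]
top {'vfov': 52.08594683875156, 'cx': 250.61109795661073, 'cy': 190.49938539570658, 'k1': -0.10072416672101166, 'rvec': array([ 2.22748476, -2.17952315,  0.04374266]), 'tvec': array([0.17126673, 0.49863651, 1.28163506])} [0.44645041 0.1844653  1.29892789]
{'time': 0.1, 'joint_pos': array([ 7.02108465e+01,  1.72125617e+01,  8.71747469e+01,  7.95339627e-04,
        7.56708584e+01, -3.81543967e+00]), 'qvel': array([-0.05533987, -0.05748337, -0.10966881,  0.0726991 ,  0.04495374,
        0.01579641]), 'joint_efforts': array([ 1.42714485e-03, -5.32641685e+01, -3.53278327e+01,  7.09610875e-02,
        2.35478691e-02, -6.90165109e-06]), 'position': array([0.15127714, 0.52855386, 0.20495669]), 'eef_rot': array([-1.79942013e+02, -4.63928404e-03,  1.64026087e+02]), 'ft_force': array([-0.4600994 ,  0.25646557,  0.96312649]), 'ft_torque': array([ 0.01221746, -0.01002441, -0.04836407]), 'finger_gap': 0.9996385100997089} 0.0188
```

View pics/scene0.png

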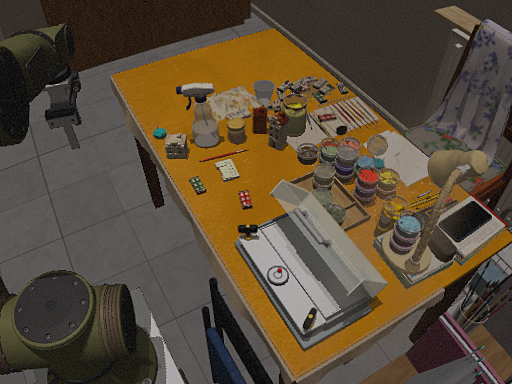

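View pics/top0.png

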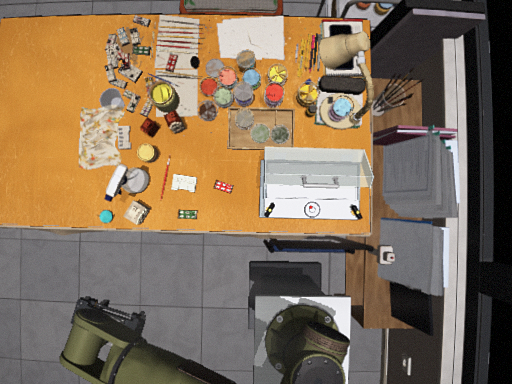

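The scene view shows the half-open hood, with the knobs at about (248,231) and (310,318) and the dial at (277,274). Near the stand lie three pieces: green (197,185), relief (228,170) and red (246,200). Next I'll zoom in and measure.

```bash
python3 - <<'E'
import numpy as np,cv2
t=np.load("top0.npz"); s=np.load("scene0.npz")
c=lambda im,x0,x1,y0,y1,k:cv2.resize(im[y0:y1,x0:x1],None,fx=k,fy=k,interpolation=cv2.INTER_CUBIC)
a=c(t['im'],80,380,10,235,2.6)[...,::-1]; cv2.imwrite("pics/c1.png",a)
b=c(s['im'],130,400,140,350,2.9)[...,::-1]; cv2.imwrite("pics/c2.png",b)
for n,(u,v) in dict(green=(188,213),relief=(184,183),red=(224,187),farred=(173,60),fargreen=(141,50),dial=(312,210),kl=(269,210),kr=(355,212),handle=(320,182),jar=(148,152),tablefront=(200,228),standR=(365,215)).items():
    print(n,t['P'][v-1:v+2,u-1:u+2].reshape(-1,3).mean(0).round(3))
E
```

```text
green [0.416 0.386 0.013]
relief [0.515 0.401 0.013]
red [0.498 0.26  0.155]
farred [0.929 0.453 0.012]
fargreen [0.963 0.564 0.013]
dial [ 0.436 -0.012  0.068]
kl [0.433 0.125 0.103]
kr [ 0.432 -0.14   0.1  ]
handle [ 0.517 -0.017  0.174]
jar [0.608 0.51  0.066]
tablefront [0.368 0.346 0.001]
standR [ 0.422 -0.201 -0.001]
```

View pics/c1.png

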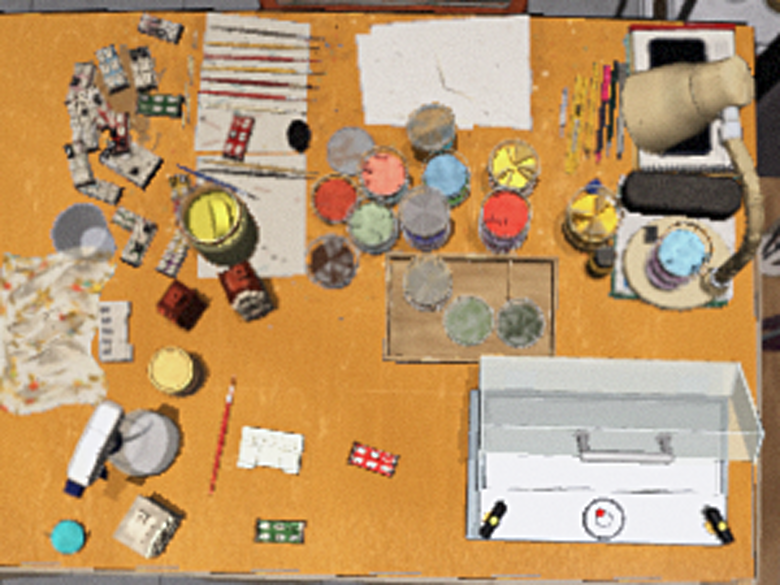

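View pics/c2.png

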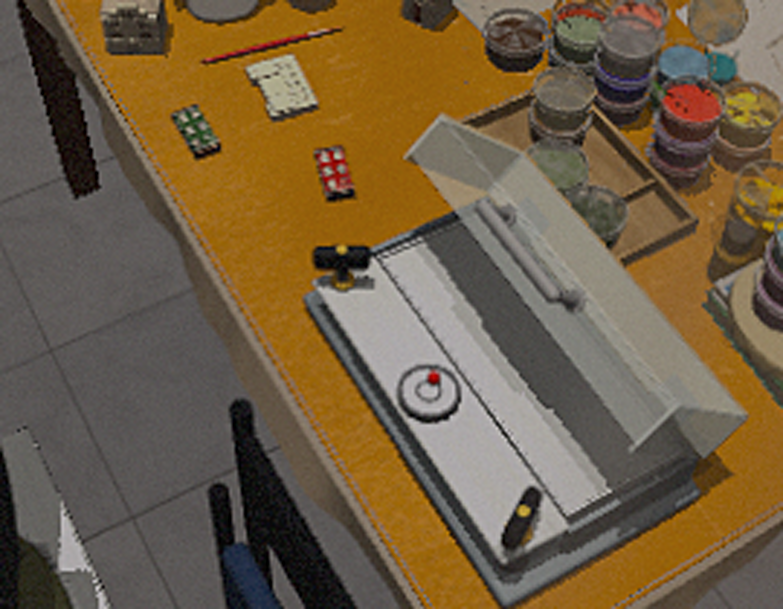

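The knobs, dial and handle are visible, and the three reachable pieces are green, relief and red. The other tiles lie beyond x 0.9 and belong to the background. Now I'll take measurements from the point cloud.

```bash
python3 - <<'E'
import numpy as np,cv2
for n in("top","scene"):
    t=np.load(n+"0.npz"); P=t['P'];ok=t['ok'];im=t['im'].astype(int);print(n)
    x,y,z=P[...,0],P[...,1],P[...,2]; br=im.sum(-1)
    R=(x>.38)&(x<.75)&(y>-.22)&(y<.2)&ok
    for nm,ys in(("kl",(.08,.17)),("kr",(-.19,-.09))):
        m=R&(x<.48)&(y>ys[0])&(y<ys[1])&(z>.085)&(z<.115)
        q=P[m]; c=q.mean(0); w,v=np.linalg.eigh(np.cov(q[:,:2].T)); print(nm,len(q),c.round(4),"yaw",np.degrees(np.arctan2(v[1,1],v[0,1])).round(1),np.sqrt(w).round(4), q[:,2].max().round(3))
    m=R&(z>.05)&(z<.078)&(x<.5)&(br>400)
    q=P[m]; A=np.c_[q[:,:2]-[.527,-.008],np.ones(len(q))]
    for _ in range(4):
        co=np.linalg.lstsq(A,q[:,2],rcond=None)[0]; r=q[:,2]-A@co; k=abs(r)<.004; q,A=q[k],A[k]
    print("tray plane",len(q),co.round(4),r.std().round(4),q.min(0).round(3),q.max(0).round(3))
    for a in np.arange(.12,.27,.01):
        m=R&(z>a)&(z<a+.01)&(y>-.15)&(y<.12)
        if m.sum()>3:
            q=P[m]; print(round(a,2),m.sum(),q[:,0].min().round(3),np.median(q[:,0]).round(3),q[:,0].max().round(3),"y",q[:,1].min().round(3),q[:,1].max().round(3))
    red=(im[...,0]>im[...,1]*2)&(im[...,0]>90)&R&(x<.48)&(abs(y)<.04)
    print("ball",P[red].mean(0).round(4),red.sum(), np.argwhere(red).mean(0).round(1))
E
```

```text
top
kl 73 [0.4338 0.1244 0.1011] yaw 150.6 [0.0041 0.0137] 0.109
kr 84 [ 0.4322 -0.1437  0.0993] yaw -149.2 [0.0042 0.0138] 0.109
tray plane 1902 [-0.0233 -0.0225  0.0585] 0.0019 [ 0.41  -0.163  0.052] [0.5   0.14  0.067]
0.12 280 0.596 0.605 0.748 y -0.15 0.118
0.13 316 0.585 0.596 0.75 y -0.15 0.118
0.14 323 0.578 0.586 0.75 y -0.149 0.118
0.15 334 0.508 0.577 0.748 y -0.15 0.119
0.16 418 0.508 0.563 0.738 y -0.15 0.119
0.17 602 0.51 0.525 0.736 y -0.15 0.12
0.18 616 0.518 0.535 0.731 y -0.15 0.12
0.19 283 0.52 0.537 0.741 y -0.149 0.117
0.2 35 0.5 0.517 0.735 y -0.149 0.037
0.21 154 0.5 0.506 0.739 y -0.15 0.038
0.22 8 0.509 0.729 0.739 y -0.146 -0.003
0.23 12 0.728 0.731 0.74 y -0.146 -0.128
0.24 12 0.73 0.733 0.743 y -0.143 -0.127
0.25 18 0.732 0.737 0.75 y -0.144 -0.126
0.26 20 0.735 0.741 0.749 y -0.143 -0.123
0.27 18 0.741 0.745 0.747 y -0.139 -0.124
ball [ 0.4449 -0.0047  0.078 ] 7 [207.  310.3]
scene
kl 150 [0.4325 0.1205 0.0968] yaw 150.1 [0.0038 0.0136] 0.104
kr 167 [ 0.4323 -0.1491  0.0994] yaw -148.4 [0.0041 0.0145] 0.106
tray plane 3021 [-0.0192 -0.0262  0.0577] 0.0016 [ 0.411 -0.16   0.051] [0.5   0.136 0.066]
0.12 285 0.598 0.607 0.75 y -0.15 0.119
0.13 251 0.589 0.597 0.75 y -0.15 0.118
0.14 257 0.579 0.587 0.749 y -0.15 0.118
0.15 307 0.569 0.578 0.748 y -0.15 0.119
0.16 666 0.507 0.513 0.736 y -0.15 0.119
0.17 711 0.51 0.522 0.728 y -0.15 0.12
0.18 874 0.522 0.533 0.729 y -0.15 0.12
0.19 300 0.515 0.537 0.73 y -0.149 0.118
0.2 71 0.499 0.514 0.731 y -0.15 0.034
0.21 239 0.499 0.505 0.736 y -0.15 0.038
0.22 33 0.726 0.731 0.745 y -0.149 -0.134
0.23 40 0.731 0.734 0.747 y -0.149 -0.132
0.24 34 0.732 0.735 0.743 y -0.147 -0.133
0.25 41 0.733 0.737 0.75 y -0.146 -0.131
0.26 47 0.736 0.742 0.75 y -0.143 -0.126
0.27 41 0.741 0.746 0.75 y -0.141 -0.124
ball [ 0.4456 -0.0064  0.0775] 11 [269.8 279.2]
```

```bash
cat >> h.py <<'E'
HX,HY,HZ=.593,-.012,.063
def bar(th):
    p=th+.218; return HX-.171*np.cos(p),HZ+.171*np.sin(p)
def F(): o=observe(); print("t",round(o["time"],1),"pos",o["position"].round(4),"F",o["ft_force"].round(1),"gap",round(o["finger_gap"],3))
E
python3 - <<'E'
from h import *
O=[180,0,180]
fingers.grasp(10)
ctrl.move_ptp([.44,.0,.30],O); 
ctrl.servo_line([.465,HY,.205],O,.15); F()
for th in np.arange(.85,1.86,.1):
    x,z=bar(th); ctrl.servo_line([x-.013,HY,z-.011],rate=.12)
    if th<.95 or th>1.8: F()
p=observe()["position"]; ctrl.servo_line([p[0]-.03,HY,p[2]+.01]); ctrl.servo_line([.5,HY,.30],rate=.25)
ctrl.move_ptp([.30,.33,.25],[180,0,120])
F()
for n in("scene","top"):
    im,P,ok=cloud(n); np.savez(n+"1",im=im,P=P,ok=ok)
    if n=="scene": save(cv2.resize(im[140:350,130:400],None,fx=2.9,fy=2.9,interpolation=2),"s1")
E
```

```text
t 4.5 pos [ 0.4652 -0.0119  0.2058] F [ 0.3 -0.4  0.9] gap 0.003
t 4.9 pos [ 0.4975 -0.0119  0.202 ] F [-0.3  0.   0.1] gap 0.01
t 7.8 pos [ 0.6612 -0.012   0.2022] F [0.5 0.  0.3] gap 0.005
t 10.7 pos [0.3004 0.3299 0.2498] F [ 0.4  0.3 -0. ] gap 0.004
```

View pics/s1.png

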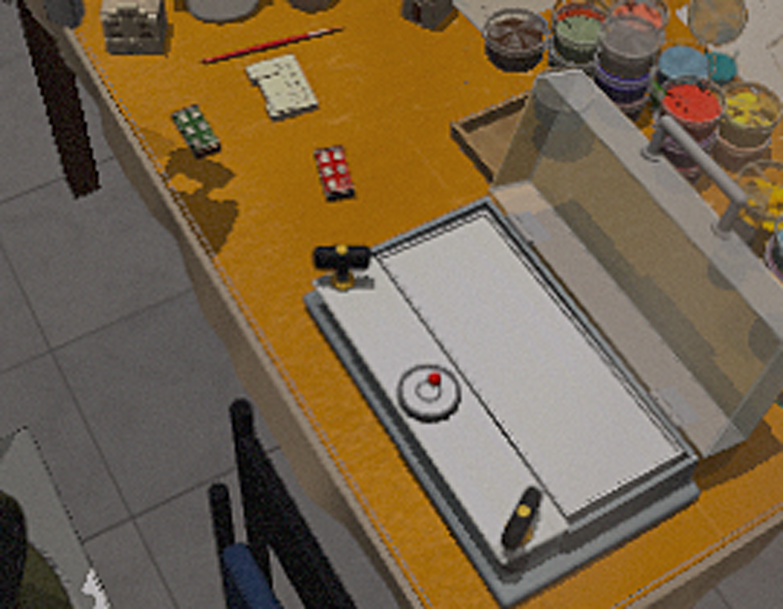

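The hood is now fully back. In the crop the dial is at about (430,392) and the ball at (434,379), so the ball is off to the rear-left. Next I'll fit the whole tray and the dial.

```bash
cat >> h.py <<'E'
C=np.array([.5267,-.0115])   # stand origin (refined below)
def tray(P,ok,im):
    x,y=P[...,0]-C[0],P[...,1]-C[1]; z=P[...,2]
    m=ok&(((abs(x)<.045)&(abs(y)<.13)))&(abs(z-.056)<.02)&(im.astype(int).sum(-1)>300)
    q=P[m]; A=np.c_[q[:,:2]-C,np.ones(len(q))]
    for _ in range(5):
        co=np.linalg.lstsq(A,q[:,2],rcond=None)[0]; r=q[:,2]-A@co; k=abs(r)<.004; q,A=q[k],A[k]
    return co,len(q)
def dial(P,ok,im):
    x,y=P[...,0],P[...,1]; I=im.astype(int)
    R=ok&(np.hypot(x-C[0]+.09,y-C[1])<.035)
    red=R&(I[...,0]>I[...,1]*1.6)&(I[...,0]>90)
    blk=R&(I.sum(-1)<270)&~red
    q=P[blk][:,:2]; (cx,cy),_=cv2.minEnclosingCircle(q.astype(np.float32)) if len(q)>3 else ((0,0),0)
    return P[red].mean(0)[:2]-[cx,cy], (cx,cy), red.sum(), len(q)
def cmd(co):
    a,b=co[:2]; hl=-.135*a+.135*b; hr=-.135*a-.135*b
    return -hl/.0032,-hr/.0032   # clockwise rad left,right
E
python3 - <<'E'
from h import *
for n in("top","scene"):
    t=np.load(n+"1.npz"); P,ok,im=t['P'],t['ok'],t['im']
    co,k=tray(P,ok,im); print(n,co.round(4),k,"cw L,R",np.round(cmd(co),2)); print("dial",dial(P,ok,im))
    # table plane bias near stand
    x,y,z=P[...,0],P[...,1],P[...,2]
    m=ok&(abs(z)<.012)&(x>.4)&(x<.62)&(abs(y)<.5)&(im[...,2]<90)
    q=P[m];print("table",np.linalg.lstsq(np.c_[q[:,:2]-C,np.ones(len(q))],q[:,2],rcond=None)[0].round(4))
    for nm,s in(("kl",1),("kr",-1)):
        m=ok&(abs(x-.433)<.03)&(abs(y-C[1]-s*.135)<.035)&(z>.085)&(z<.115)
        q=P[m]; r=cv2.minAreaRect((q[:,:2]*1000).astype(np.float32)); print(nm,q.mean(0).round(4),r)
    # stand extent (grey rims z .05-.068)
    m=ok&(abs(z-.06)<.012)&(x>.38)&(x<.66)&(abs(y+.01)<.22)
    q=P[m]; print(cv2.minAreaRect((q[:,:2]*1000).astype(np.float32)))
    I=im.astype(int)
    for nm,(px,py) in dict(green=(.416,.386),relief=(.515,.401),red=(.498,.28)).items():
        m=ok&(np.hypot(x-px,y-py)<.065)&(z>.004)&(z<.02); q=P[m]
        print(nm,len(q),np.median(q[:,2]).round(4),[np.round(v,1) for v in cv2.minAreaRect((q[:,:2]*1000).astype(np.float32))])
E
```

```text
top [-0.0366 -0.0238  0.058 ] 2066 cw L,R [-0.54 -2.54]
dial (array([ 0.44487078, -0.00517637]), (0, 0), np.int64(8), 1)
table [-0.0016  0.0019  0.0004]
kl [0.434  0.1242 0.1011] ((434.05755615234375, 123.8161392211914), (13.834858894348145, 46.49907684326172), 62.05693435668945)
kr [ 0.4324 -0.1434  0.0993] ((432.6502380371094, -145.04562377929688), (47.55864715576172, 15.6633882522583), 28.817136764526367)
((528.669921875, -11.595748901367188), (308.7444763183594, 236.6505126953125), 89.60578918457031)
green 287 0.0089 [array([417.5, 388. ]), array([123. , 114.7]), np.float64(86.1)]
relief 473 0.0105 [array([512.1, 401.9]), array([126.8, 113.9]), np.float64(65.0)]
red 274 0.0082 [array([500.5, 280.3]), array([121.3, 119.5]), np.float64(64.8)]
scene [-0.0361 -0.0268  0.0572] 3336 cw L,R [-0.39 -2.65]
dial (array([0.0108723 , 0.00535499]), (0.4352370500564575, -0.011889077723026276), np.int64(11), 228)
table [-0.0021  0.0022 -0.0006]
kl [0.4325 0.1205 0.0968] ((433.5981140136719, 121.35221862792969), (14.902196884155273, 45.79157257080078), 59.77509689331055)
kr [ 0.4325 -0.1491  0.0992] ((434.1681823730469, -147.40817260742188), (47.43783187866211, 13.925283432006836), 31.945890426635742)
((530.27392578125, -12.182174682617188), (238.56185913085938, 314.9127502441406), 0.19845449924468994)
green 179 0.0101 [array([410.9, 382.7]), array([89.7, 84. ]), np.float64(60.5)]
relief 348 0.0101 [array([510.6, 403.3]), array([110. ,  90.4]), np.float64(42.6)]
red 187 0.0103 [array([488.7, 280.7]), array([ 97.1, 106.7]), np.float64(48.9)]
```

```bash
cat >> h.py <<'E'
def turn(xy,psi,dyaw,z=.076,force=35):
    """grip wing at yaw psi, turn by dyaw deg (ccw +)"""
    fingers.release()
    ctrl.move_ptp([*xy,.15],[180,0,psi]); ctrl.servo_line([*xy,z],rate=.12)
    fingers.grasp(force); F()
    q=np.array(observe()["joint_pos"]); q[5]-=dyaw; ctrl.movej(q); o=observe(); F(); print("yaw",o["eef_rot"][2],o["ft_torque"].round(2))
    fingers.release(); ctrl.servo_line([*xy,.15],rate=.2)
def look(tag,n=("top","scene")):
    for c in n:
        im,P,ok=cloud(c); np.savez(c+tag,im=im,P=P,ok=ok)
        co,k=tray(P,ok,im); co=co-[-.0018,.002,0]; print(c,co.round(4),k,"cw",np.round(cmd(co),2)); 
        if c=="scene": print("ball",dial(P,ok,im))
    return im
E
python3 - <<'E'
from h import *
ctrl.move_ptp([.42,.1,.2],[180,0,90])
turn([.433,-.146],31,147)
turn([.434,.1225],150,20)
ctrl.move_ptp([.30,.33,.25],[180,0,120])
im=look("2"); save(cv2.resize(im[220:340,230:330],None,fx=5,fy=5,interpolation=2),"s2")
E
```

```text
t 16.2 pos [ 0.4338 -0.1472  0.0761] F [  6.6 -11.6  -7.1] gap 0.145
t 18.4 pos [ 0.4333 -0.1475  0.076 ] F [-3.4 -4.   2.7] gap 0.147
yaw 177.9727361036865 [-0.06  0.83 -0.1 ]
t 23.4 pos [0.4342 0.1228 0.076 ] F [ 3.1  4.5 -2.7] gap 0.146
t 23.8 pos [0.4342 0.1228 0.076 ] F [-0.3  0.6 -0.2] gap 0.149
yaw 169.79032422961595 [ 0.1  -0.06  0.15]
top [-0.0011 -0.0014  0.0566] 2057 cw [ 0.01 -0.11]
scene [-0.0007 -0.0024  0.0558] 3434 cw [ 0.07 -0.13]
ball (array([ 0.00041086, -0.00014499]), (0.4373335540294647, -0.012174761854112148), np.int64(12), 204)
```

View pics/s2.png

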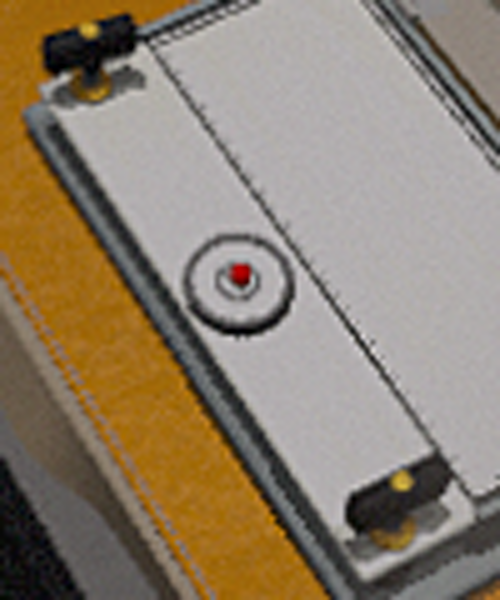

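The ball sits inside the ring and both plane fits read within 0.003 rad, so the tray is level. Next, the pieces.

```bash
cat >> h.py <<'E'
G={"green":(.416,.386),"relief":(.512,.402),"red":(.498,.28)}
def pieces(P,ok,im,G=G,rad=.075,zlo=0.0):
    I=im.astype(int); x,y,z=P[...,0],P[...,1],P[...,2]
    orange=(I[...,0]>I[...,2]*2.0)&(I[...,1]>I[...,2]*1.25)&(I[...,0]>I[...,1]*1.15)
    out={}
    for n,g in G.items():
        m=(ok&(np.hypot(x-g[0],y-g[1])<rad)&~orange&(abs(z-zlo-.008)<.012)).astype(np.uint8)
        k,l,s,c=cv2.connectedComponentsWithStats(cv2.morphologyEx(m,cv2.MORPH_CLOSE,np.ones((3,3))))
        if k<2: continue
        b=1+np.argmax(s[1:,4]); q=P[(l==b)&(m>0)]; (c0,wh,a)=cv2.minAreaRect((q[:,:2]*1000).astype(np.float32))
        w,v=np.linalg.eigh(np.cov(q[:,:2].T)); yaw=np.degrees(np.arctan2(v[1,1],v[0,1]))%180
        out[n]=(np.r_[np.array(c0)/1000],yaw); print(n,len(q),"c",np.round(c0,1),"med",np.round(np.median(q,0),3),"wh",np.round(wh,0),"a",round(a,1),"long-axis yaw",round(yaw,1))
    return out
E
python3 - <<'E'
from h import *
for n in("top","scene"):
    t=np.load(n+"2.npz"); print(n); pieces(t['P'],t['ok'],t['im'])
E
```

```text
top
green 154 c [413.  388.9] med [0.413 0.389 0.012] wh [26. 61.] a 1.2 long-axis yaw 88.2
relief 368 c [516.1 403.9] med [0.517 0.403 0.012] wh [80. 53.] a 83.9 long-axis yaw 84.6
red 143 c [506.8 272.4] med [0.507 0.273 0.012] wh [58. 26.] a 72.9 long-axis yaw 74.0
scene
green 164 c [414.8 386.3] med [0.412 0.385 0.011] wh [30. 66.] a 0.8 long-axis yaw 90.0
relief 351 c [517.2 406.7] med [0.516 0.399 0.01 ] wh [93. 57.] a 81.7 long-axis yaw 81.8
red 139 c [506.7 272.7] med [0.505 0.268 0.011] wh [63. 29.] a 75.7 long-axis yaw 73.2
```

```bash
cat >> h.py <<'E'
def pick(xy,psi,f=20):
    fingers.release()
    ctrl.move_ptp([*xy,.09],[180,0,psi]); ctrl.servo_line([*xy,.003],rate=.12); fingers.grasp(f); F()
    ctrl.servo_line([*xy,.14],rate=.2); F()
def place(dy,psi=180,z=.060):
    x,y=C[0],C[1]+dy
    ctrl.move_ptp([x,y,.13],[180,0,psi]); F(); ctrl.servo_line([x,y,z],rate=.1); F(); fingers.release(); ctrl.servo_line([x,y,.14],rate=.2)
E
python3 - <<'E'
from h import *
t=cloud("top"); d=pieces(*[t[i] for i in(1,2,0)])
c,y=d["red"]; pick(c,y); place(0)
t=cloud("top"); np.savez("top3",im=t[0],P=t[1],ok=t[2]); pieces(*[t[i] for i in(1,2,0)],{k:G[k] for k in("green","relief")})
save(cv2.resize(t[0][130:235,160:380],None,fx=3.6,fy=3.6,interpolation=2),"t3")
E
```

```text
green 153 c [413.  388.8] med [0.413 0.389 0.012] wh [26. 60.] a 1.4 long-axis yaw 88.7
relief 368 c [516.9 403.4] med [0.517 0.403 0.011] wh [80. 53.] a 85.0 long-axis yaw 84.2
red 141 c [506.8 272.5] med [0.507 0.272 0.012] wh [57. 26.] a 73.0 long-axis yaw 74.7
t 30.2 pos [0.5069 0.2726 0.003 ] F [ 0.3  0.3 -0.1] gap 0.295
t 31.1 pos [0.5063 0.2723 0.1388] F [ 0.4 -0.5 -0.8] gap 0.297
t 33.1 pos [ 0.5267 -0.0113  0.1299] F [ 0.3 -0.9 -0.8] gap 0.296
t 34.0 pos [ 0.5269 -0.0115  0.0601] F [-0.4 -1.1 -0.5] gap 0.295
green 154 c [413. 389.] med [0.413 0.389 0.012] wh [26. 60.] a 1.3 long-axis yaw 88.4
relief 368 c [516.8 404.2] med [0.517 0.403 0.012] wh [81. 53.] a 84.9 long-axis yaw 84.6
```

View pics/t3.png

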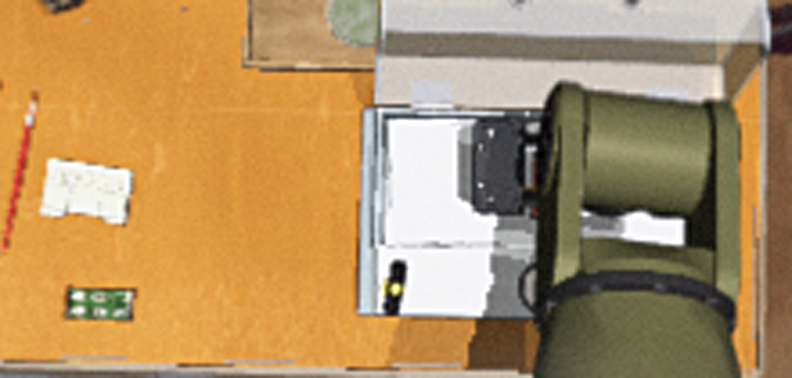

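Red was placed; the arm hides the tray in this view. Green and the relief haven't moved. Green goes next, with a check on where red lies.

```bash
python3 - <<'E'
from h import *
t=cloud("top"); d=pieces(*[t[i] for i in(1,2,0)],{k:G[k] for k in("green","relief")})
c,y=d["green"]; pick(c,y)
t=cloud("top"); pieces(*[t[i] for i in(1,2,0)],{"red":tuple(C)},.06,.056)
save(cv2.resize(t[0][130:235,160:380],None,fx=3.6,fy=3.6,interpolation=2),"t4")
place(-.078)
E
```

```text
green 150 c [413.  388.5] med [0.413 0.389 0.012] wh [26. 59.] a 1.0 long-axis yaw 88.7
relief 369 c [516.8 403.8] med [0.517 0.403 0.011] wh [80. 52.] a 85.0 long-axis yaw 84.5
t 39.9 pos [0.413  0.3885 0.003 ] F [-1.1  1.  -1.2] gap 0.296
t 40.7 pos [0.4125 0.3882 0.1388] F [ 0.7 -0.1  0. ] gap 0.295
red 1072 c [524.2 -10.9] med [ 0.526 -0.011  0.057] wh [114. 118.] a 1.0 long-axis yaw 86.5
t 42.9 pos [ 0.5267 -0.0891  0.1299] F [-0.1  0.4 -0.7] gap 0.295
t 43.8 pos [ 0.5269 -0.0895  0.0601] F [ 0.5  1.5 -0. ] gap 0.291
```

View pics/t4.png

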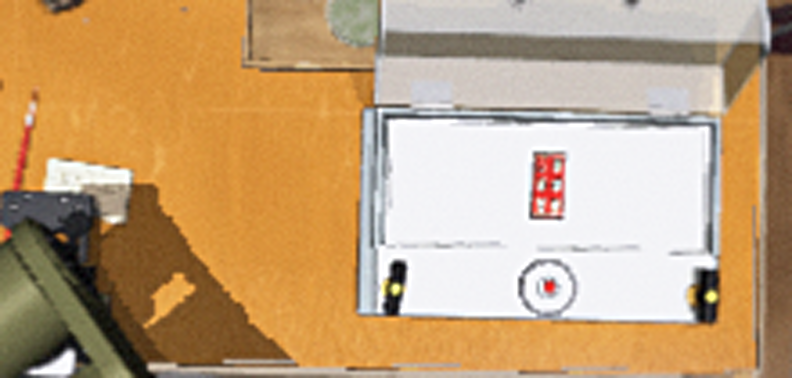

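Red lies square in the middle of the tray and the ball is centred in its ring. Now the relief.

```bash
python3 - <<'E'
from h import *
t=cloud("top"); d=pieces(*[t[i] for i in(1,2,0)],{k:G[k] for k in("relief",)})
c,y=d["relief"]; pick(c,y,25); place(.078)
ctrl.move_ptp([.30,.33,.25],[180,0,120]); F()
look("5")
t=np.load("scene5.npz")['im']; a=cv2.resize(t[180:340,200:400],None,fx=3.7,fy=3.7,interpolation=2); save(a,"s5")
E
```

```text
relief 370 c [491.1 395.9] med [0.492 0.395 0.012] wh [81. 52.] a 83.1 long-axis yaw 83.1
t 49.5 pos [0.4911 0.3959 0.0031] F [-0.5  0.2  1.3] gap 0.554
t 50.3 pos [0.4906 0.3955 0.1386] F [-1.1 -0.2 -1.6] gap 0.55
t 52.2 pos [0.5267 0.0668 0.1298] F [ 0.5  0.  -0.5] gap 0.553
t 53.1 pos [0.5268 0.0665 0.06  ] F [ 0.8  0.2 -1.3] gap 0.554
t 56.0 pos [0.3003 0.3297 0.2494] F [ 0.7 -0.6 -0.6] gap 1.0
top [-0.0009  0.0111  0.0584] 952 cw [-0.51  0.43]
scene [0.0027 0.0057 0.0567] 1747 cw [-0.13  0.36]
ball (array([ 0.00382701, -0.00063058]), (0.4339551031589508, -0.011637781746685505), np.int64(12), 210)
```

View pics/s5.png

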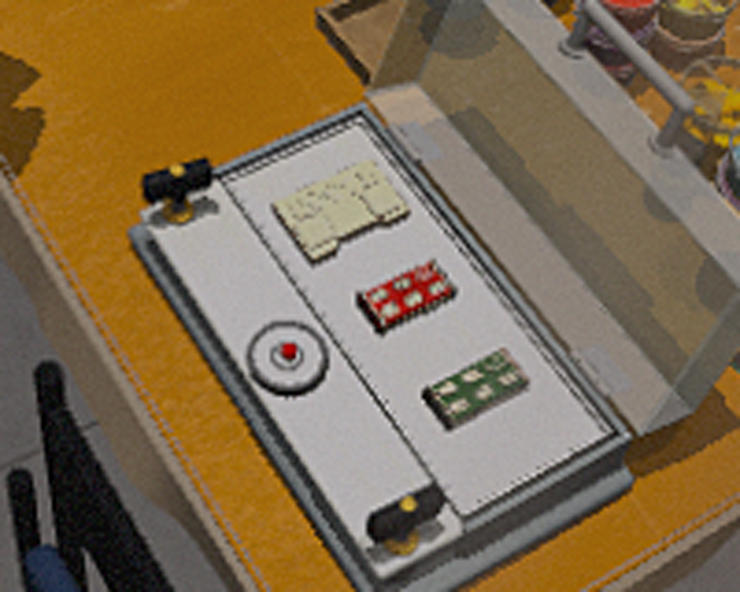

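The relief had been knocked about 27 mm aside, and the fresh look caught it. All three pieces now lie flat, face up and apart, and the ball is in its ring. I'll check the handle and lamp clearance, then close the hood.

```bash
python3 - <<'E'
from h import *
for n in("top","scene"):
    t=np.load(n+"5.npz"); P=t['P'];ok=t['ok']; x,y,z=P[...,0],P[...,1],P[...,2]
    m=ok&(x>.6)&(x<.72)&(y>-.07)&(y<.05)&(z>.203)&(z<.24); q=P[m]; print("handle",len(q),np.median(q,0).round(3),q.min(0).round(3),q.max(0).round(3))
    m=ok&(x>.5)&(x<.85)&(y>-.3)&(y<.2)&(z>.25); q=P[m]; print("high",len(q),q.min(0).round(3),q.max(0).round(3))
E
```

```text
handle 152 [ 0.677 -0.013  0.217] [ 0.67  -0.061  0.203] [0.684 0.037 0.225]
high 396 [ 0.734 -0.144  0.25 ] [ 0.85  -0.039  0.312]
handle 234 [ 0.675 -0.019  0.216] [ 0.67  -0.063  0.203] [0.684 0.041 0.221]
high 548 [ 0.733 -0.145  0.25 ] [ 0.85  -0.045  0.311]
```

```bash
python3 - <<'E'
from h import *
O=[180,0,180]; Y=.012
fingers.grasp(10)
ctrl.move_ptp([.55,Y,.33],O); ctrl.servo_line([.703,Y,.31],rate=.25); ctrl.servo_line([.703,Y,.204],rate=.15); F()
for th in np.arange(1.8,.84,-.1):
    x,z=bar(th); ctrl.servo_line([x+.013,Y,z-.009],rate=.12)
F()
p=observe()["position"]; ctrl.servo_line([p[0]+.008,Y,p[2]],rate=.1); ctrl.servo_line([p[0]+.008,Y,.27],rate=.2)
x,z=bar(.85); ctrl.servo_line([x,Y,z+.03],rate=.15)
for th in [.85,.75,.65,.55,.45,.35,.25,.15,.1,.06,.03,.01,-.01,-.02,-.03]:
    x,z=bar(th); ctrl.servo_line([x,Y,z+.006],rate=.08 if th>.2 else .03); f=observe()["ft_force"]; print(round(th,2),f.round(1))
    if th<.05 and f[2]>18: break
F(); p=observe()["position"]; ctrl.servo_line([p[0],Y,.2],rate=.15)
ctrl.move_ptp([.30,.33,.25],[180,0,120])
for n in("top","scene"):
    im,P,ok=cloud(n); x,y,z=P[...,0],P[...,1],P[...,2]
    m=ok&(x>.40)&(x<.45)&(abs(y-C[1])<.045)&(z>.085)&(z<.12); q=P[m]; print("handle",len(q),np.median(q,0).round(4))
    m=ok&(x>.48)&(x<.58)&(abs(y-C[1])<.14)&(z>.095)&(z<.13); q=P[m]; print("top",len(q),q.mean(0).round(4),np.linalg.lstsq(np.c_[q[:,:2]-C,np.ones(len(q))],q[:,2],rcond=None)[0].round(3))
    np.savez(n+"6",im=im,P=P,ok=ok)
save(cv2.resize(im[140:350,130:400],None,fx=2.9,fy=2.9,interpolation=2),"s6")
E
```

```text
t 60.8 pos [0.7033 0.012  0.2056] F [-0.8  0.2 -0.4] gap 0.006
t 63.7 pos [0.5317 0.012  0.208 ] F [ 0.  -0.3  0.7] gap 0.006
0.85 [-7.4 -0.6 10.6]
0.75 [-5.5  0.1  8. ]
0.65 [-2.6  0.4  3. ]
0.55 [ 1.4  0.9 -0.2]
0.45 [ 0.1  0.4 -0.3]
0.35 [-0.9 -0.4 -0.4]
0.25 [ 0.3 -0.2  0.7]
0.15 [-0.2 -0.3  0.8]
0.1 [-0.2 -0.3 -0.2]
0.06 [0.1 0.1 0.1]
0.03 [ 0.1 -1.  -0.6]
0.01 [ 0.6  0.5 -0.5]
-0.01 [-5.1  0.7 18. ]
t 69.9 pos [0.4264 0.012  0.1056] F [-5.1  0.7 18. ] gap 0.008
handle 128 [ 0.4277 -0.0149  0.1052]
top 3009 [ 0.53   -0.0107  0.1125] [0.001 0.002 0.112]
handle 234 [ 0.4272 -0.0084  0.1042]
top 4429 [ 0.5293 -0.021   0.1117] [ 0.001 -0.001  0.112]
```

View pics/s6.png

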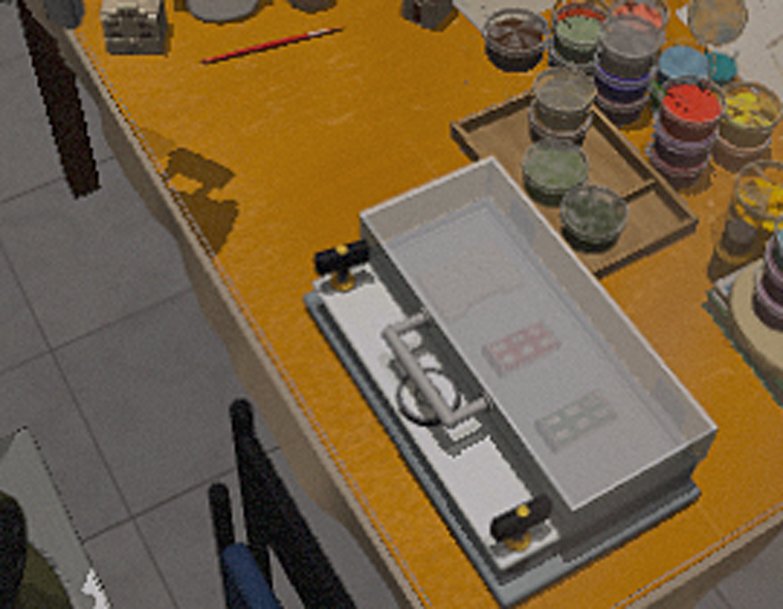

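```bash
python3 -c "
from h import *
F(); ctrl.finish_job()"
```

```text
t 72.4 pos [0.3003 0.3296 0.2498] F [0.1 0.1 0.7] gap 0.005
the job is handed in; nothing more can be done
```

The job is done and handed in at about 72 s of the 210 s allowed, in the order asked.

- **Hood opening:** I swung it back to about 1.85 rad, well past the 1.6 needed.
- **Levelling:** I turned the right knob 147° and the left knob 20°, both counter-clockwise. Both cameras then put the tray within 0.003 rad of level, with the ball inside its ring.
- **Pieces:** I found three: the red tile, the green tile and the relief. They lie flat, face up and apart on the tray floor. The relief had been knocked about 27 mm aside before I picked it up; a fresh picture caught that.
- **Left alone:** I did not touch the jar, the house or the spray bottle. Similar tiles at the far end of the table, beyond reach, I took to be background.
- **Hood closing:** I pushed it down slowly. The last check shows its top flat to about 0.001 rad at 112 mm, so it is fully closed.

Two readings were less clean:
- **Tray tilt after loading:** the plane fit read up to 0.011 rad, and one ball reading was 3.8 mm off centre. I put both down to the pieces and the viewing angle, because the picture showed the ball still in its ring.
- **Force while lowering:** it read near zero through the middle of the swing, so I can't confirm from force that the fingers stayed on the handle throughout. It reached 18 N when the hood met its stop.

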